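Clamp the piercing bit and present the cocoa sphere above it

ROBOT

A 7-joint arm with a two-finger parallel gripper is mounted at the origin on the work surface. World frame = base frame: x ahead of the robot, y to its left, z up, the work surface at z = 0. Lengths are in m, angles in rad, forces in N, time in s.
With the tool pointing down it reaches from about 0.4 to 0.85 m from the base axis. Payload 10.4 kg.
Tool frame: the origin (TCP) lies at the very end of the fingers, on their centre line; the grasp point (between the pads) lies 19 mm behind it; z points along the fingers, y is the direction in which the jaws open and shut (so a half turn about z gives the same grasp; the last joint's range is limited). The gripper opens to 87 mm and grips with 3 to 60 N. Pads are 19 mm wide; open, the fingers measure 117 mm over their backs; the gripper's body (75 mm by 190 mm) begins 51 mm behind the grasp point.
Start: joints at [1.265, 0.332, -0.065, 1.46, 0.022, 1.35, -0.088], TCP at [0.174, -0.6, 0.223] pointing down, gripper open.
Joint ranges: [-2.6, 2.6], [-0.5, 2.12], [-1.47, 1.34], [0.16, 2.42], [-1.27, 4.41], [0.06, 2.06], [-2.6, 2.6]. Speed limits (rad/s): [2.22, 2.22, 2.79, 2.79, 3.14, 3.14, 3.14].

INTERFACE

Orientations are given as a unit quaternion [x, y, z, w].
In Python, from bench import r gives the robot as it stands.
- The arm moves only by the tool move_arm, never from a script. Its argument "deltas" is a list of rows, each a list of 5 numbers: the gripper's target within -1 to 1 (fully open at 1, half-way at 0, shut at -1), then the shift along the tool's x, y, z as a fraction of full scale, then the turn about the tool's z as a fraction of full scale. A call has 1 to 12 rows; each row shifts and turns the commanded pose from where the row before left it, along the tool's axes as they then stand; what a row does not reach is not made up. Full scale, the value 1, is 2.5 cm for a shift and 90 degrees for a turn. A row lasts 1/12 s, in which the tool goes at most 41.7 mm and 7.16 degrees, less where a joint would pass 70% of its speed; a pose out of reach is approached as far as the arm can. A call with a number of a shift or a turn outside -1 to 1 is refused whole. A call with a gripper value outside its range is refused whole. The fingers move at their own pace and stop on an object; "squeeze" is the grip in N (left out, the last holds). Time passes only in rows, so rows that do not move let the fingers close. It gives the time, the measured TCP pose, the force and the opening at its end, in the units of the state.
- r.read_state(): the state, without advancing time (a new reading comes with each control period).
- r.camera(name): name is "scene" or "top" or "wrist"; returns the picture (420x560x3 uint8, red, green, blue); there is no depth.
- r.camera_info(name): a dict with "K" (3x3 intrinsics, pixels), "k1" (the pictures are not rectified: a ray, as slopes to the right and down, at radius r is drawn at 1 + k1 r^2 times it, then the intrinsics apply), "R" (3x3) and "t" (3): a world point X has camera coordinates R X + t; the wrist camera has in their place "hand_eye" (4x4, takes a point from camera to tool coordinates, whose origin is the TCP and whose axes are the flange's). Camera axes: x right, y down, z forward; pixel columns grow to the right and rows downward; lengths in m; the calibration is good to about 2 mm. A picture is of the moment at which its call begins: read the wrist's pose just before it. camera_info takes no time and is no camera call.
- r.close_job(): hands the job in, once; it reports no verdict.
Trained networks look in the newest picture that a camera, given by its name, has taken for a name from the list of things; names that differ only in an ending like _2 or _b are one class to them, and where a whole thing is asked for, a point or a joint stands for the part that bears it (a point fixed in the world has none). Each returns a list of dicts, best first, with "confidence" (0 to 1); they miss things now and then, are a little off and sometimes report something else, mostly with a low value. They report only what shows in the picture. A call takes as long as a camera call. They do not tell look-alikes from the thing itself.
- r.boxes_of(camera, label): "position" ([x, y, z] in m, in the coordinates of the camera as it stood for that picture, good to about 4 mm: the middle of the surface that is visible of it).
- r.tip_of(camera, label): "position" ([x, y, z] in m, in the coordinates of the camera as it stood for that picture, good to about 4 mm: a listed point, or the origin of a listed thing).
The state is a dict: "time": time; "joint_positions": joint angles; "joint_vel": joint speeds; "joint_torque": joint torques, N m; "ee_pos": TCP position; "eef_rot": TCP orientation; "ft_force": force on the tool from outside, world axes, zero at the start; "torque": the same for the moment, N m; "width": finger opening in m.
Only numpy, scipy, OpenCV 4.12 (cv2) and the standard library are available. Lean on these libraries where they do the work, as an engineer would, in place of code of your own. Each camera call takes 0.05 s, during which the arm holds its last target.

TASK

Get the piercing spindle ready: turn the knurled chuck sleeve clockwise (seen from above) until its jaws are tight on the upright bit. Then pick up the steel tray by its black fin, without rolling the loose cocoa sphere out of its round seat, carry it over, and finish while holding it still and level with the seat's hole centred above the bit and the tray's underside about 40 mm above the bit's tip. Do not put the tray down or let go, keep the bit standing in its chuck, and leave the drinks, jar, jug, bowl and spoon where they are.

Things in the scene. Friction and masses are not known exactly. Their poses are not given: they have to be found in the camera images.
- sleeve (a joint): turn of the knurled steel chuck sleeve about its vertical axis, rad; grows clockwise seen from above. 0 = jaws fully open, about 1.2 = all three jaws touch the bit, 1.4 = hard stop; starts anywhere from 0 to 0.35. Wants to be well past 1.2, say 1.3, to be tight. Friction about 0.08 N m; it stays where it is left.
- sleeve_grip (a point): point on the sleeve's axis at the height to grip it, 88 mm above the counter. The sleeve is a steel cylinder 44 mm across, 34 mm tall, spanning 66 to 100 mm above the counter, on a thin column of a fixed white base box 130 x 110 mm, 50 mm tall. Jaws stand up to 8 mm and the bit up to 30 mm above the sleeve's top. z is up; the point turns with the sleeve.
- bit_tip (a point): top end of the loose upright steel bit, 8 mm thick and 80 mm long, standing in the chuck on the sleeve's axis; tip 130 mm above the counter. It leans slightly until clamped. z is along the bit, up.
- tray_handle (a point): centre of the part of the tray's black upright fin to grip, 32 mm above the tray's underside. The fin is 12 mm thick (along the tray's y), 50 mm long (along x), and rises from the plate's top (6 mm) to 52 mm above the underside. The loose tray is a steel plate 150 mm (x) by 76 mm (y), 6 mm thick, about 0.2 kg in all, lying flat on the counter; the fin's centre lies 20 mm to -x of the plate's centre. Axes: the tray's; x points from the fin to the seat, z up.
- tray_seat (a point): centre of the tray's round through hole (20 mm across) that is the sphere's seat, at the level of the tray's underside; 65 mm along +x from tray_handle. Axes: the tray's. The sphere would roll out at about 30 degrees of tilt.
- ball_center (a point): centre of the loose brown cocoa sphere, 40 mm across, about 30 g, resting in the tray's seat; its centre is 23 mm above the tray's underside. Its axes turn as it rolls.
- jaw0: one of the three small steel jaws round the bit, 6 x 6 x 24 mm, moved by the sleeve only (2.9 mm a radian); origin under its centre
- jaw1: second jaw, as jaw0
- jaw2: third jaw, as jaw0
- drink_a: sealed drink cup between the work places, 73 mm wide, 115 mm tall, origin under its centre
- jar: amber jar with steel lid, 66 mm wide, 100 mm tall, stands between the work places, origin under its centre
- drink_b: sealed drink cup at the back, 73 mm wide, 130 mm tall, origin under its centre
- drink_c: sealed drink cup at the back, 73 mm wide, 130 mm tall, origin under its centre
- jug: white jug with brown handle at the back, about 125 mm wide (handle reaches 100 mm from its axis), 208 mm tall, origin under its centre
- bowl: white bowl 100 mm wide, 45 mm tall, on the robot's right, origin under its centre
- spoon: steel spoon lying on the counter on the robot's right, origin under its middle
Mind the look-alikes: they are no part of the job. What is shaped like the part that bears tray_handle but red or turquoise is not meant.

How it is judged:
On the way, in this order (a step that is already met when the one before it is completed fails the run):
1. the sleeve is turned past 1.15 rad and all three jaws press on the bit, the tray still on the counter (value of joint sleeve above 1.15 rad and contact force between each of jaw0, jaw1, jaw2 and bit above 0.5 N and height (world z) of tray_seat below 0.02 m), for 0.3 s.
2. the tray is lifted clear of the counter in the fingers with the sphere in its seat (height (world z) of tray_seat above 0.04 m and height (world z) of tray_handle above 0.07 m and contact force between the fingers and tray above 1 N and horizontal distance between ball_center and tray_seat below 0.01 m and distance between ball_center and tray_seat below 0.03 m), for 0.2 s.
At the end, for the whole second after the job is handed in: Sleeve past 1.15 rad, each jaw pressing the bit (over 0.5 N), bit upright within 0.07 rad; tray still, held by the fingers alone, level within 0.10 rad, seat within 12 mm of over the bit, underside 20 to 60 mm above its tip; sphere within 10 mm of its seat, not touched by the fingers (value of joint sleeve above 1.15 rad and contact force between each of jaw0, jaw1, jaw2 and bit above 0.5 N and horizontal distance between ball_center and tray_seat below 0.01 m and distance between ball_center and tray_seat below 0.03 m and angle between bit's own z axis and vertical below 0.07 rad and horizontal distance between tray_seat and bit_tip below 0.012 m and height (world z) of tray_seat between 0.15 and 0.19 m and angle between tray_seat's own z axis and vertical below 0.1 rad and contact force between the fingers and tray above 1 N and contact force between tray and bit below 0.1 N and contact force between tray and sleeve below 0.1 N and contact force between the fingers and ball below 0.1 N and linear speed of tray below 0.03 m/s and angular speed of tray below 0.2 rad/s); the arm keeps its last pose, push and grip.
It fails at once if the sphere leaves its seat (distance between ball_center and tray_seat above 0.035 m).
It fails at once if the tray is tipped beyond 0.4 rad (angle between tray_seat's own z axis and vertical above 0.4 rad).
It fails at once if the bit is pulled out of the chuck or its tip pushed far (distance of bit_tip from where it was at the start of the episode above 0.015 m).
It fails at once if a bystander is moved by more than 30 mm (distance of any of drink_a, jar, drink_b, drink_c, jug, bowl, spoon from where it was at the start of the episode above 0.03 m).
It fails at once if a cup, the jar, the jug or the bowl is tipped (angle between any of drink_a, jar, drink_b, drink_c, jug, bowl's own z axis and vertical above 0.35 rad).
It also fails if it takes over 67 s, if anything falls off the work surface, if the arm or the gripper's body presses on something with over 40 N, if the wrist force passes 120 N, or if a joint passes its speed limit or range.

## Working session

There is one attempt and no reset: what is moved stays moved. The work goes in short steps, Python scripts to look and compute and a tool call to move; the robot and the scene stay as the last step left them, time stands still between calls to the robot, and variables do not carry over. Pictures are saved under pics/ and viewed, and the job is handed in when it is done.

Besides the shell and the picture viewer there is one more tool, called after "Request:" as name(argument=value, ...) on one line, values as JSON. move_arm: Moves the arm, as the interface text tells. Shift numbers are shares of 2.5 cm and turn numbers shares of 90 degrees, none past 1 either way. Its arguments: {"type":"object","properties":{"deltas":{"type":"array","items":{"type":"array","items":{"type":"number"}}},"squeeze":{"type":"number"}},"required":["deltas"]}

```bash
ls; mkdir -p pics; cat > h.py <<'E'
from bench import r
import numpy as np, cv2
from scipy.spatial.transform import Rotation as Ro
def snap(c,f):
    s=r.read_state(); im=r.camera(c); cv2.imwrite('pics/'+f,im[:,:,::-1]); return s,im
def toW(c,p,s=None):
    i=r.camera_info(c); p=np.array(p)
    if c=='wrist':
        H=np.array(i['hand_eye']); q=H[:3,:3]@p+H[:3,3]
        return Ro.from_quat(s['eef_rot']).apply(q)+np.array(s['ee_pos'])
    return np.array(i['R']).T@(p-np.array(i['t']))
E
cat > a.py <<'E'
from h import *
np.set_printoptions(precision=4,suppress=True)
s=r.read_state(); print(s)
for c in ['scene','top']:
    snap(c,c+'0.png')
    for l in ['sleeve_grip','bit_tip','tray_handle','tray_seat','ball_center']:
        print(c,l,[(toW(c,d['position']),round(d['confidence'],2)) for d in r.tip_of(c,l)])
E
python3 a.py
```

```text
pics
{'time': 0.0, 'joint_positions': array([ 1.2654,  0.3328, -0.0647,  1.4609,  0.0216,  1.3499, -0.0885]), 'joint_vel': array([ 0.0004, -0.002 ,  0.0009, -0.0007, -0.0006,  0.0003,  0.0002]), 'joint_torque': array([ -0.0003, -62.3263,   0.024 , -38.989 ,  -0.0615,   0.0401,
         0.0001]), 'ee_pos': array([ 0.1743, -0.5998,  0.2218]), 'eef_rot': array([ 0.99  ,  0.141 , -0.0001, -0.0007]), 'ft_force': array([ 0.3429, -0.7731,  0.1004]), 'torque': array([0.0298, 0.0359, 0.0168]), 'width': 0.08689800420540941}
scene sleeve_grip [(array([ 0.5811, -0.2257,  0.0866]), 0.75)]
scene bit_tip [(array([ 0.5811, -0.2251,  0.1292]), 0.55)]
scene tray_handle [(array([0.6292, 0.3905, 0.0338]), 0.97), (array([0.4144, 0.3652, 0.03  ]), 0.92), (array([0.2704, 0.2314, 0.0329]), 0.79)]
scene tray_seat [(array([ 0.5245,  0.1592, -0.0007]), 0.83), (array([ 0.363 ,  0.4067, -0.002 ]), 0.72), (array([ 0.5674,  0.4192, -0.0021]), 0.67), (array([ 0.2812,  0.1727, -0.0037]), 0.66), (array([ 0.5818, -0.2296,  0.1289]), 0.38)]
scene ball_center [(array([ 0.5811, -0.2277,  0.1318]), 0.75), (array([0.5187, 0.1592, 0.0248]), 0.61)]
top sleeve_grip [(array([ 0.5788, -0.2221,  0.0883]), 0.65)]
top bit_tip []
top tray_handle [(array([0.2652, 0.2334, 0.0366]), 0.95), (array([0.4106, 0.3661, 0.0308]), 0.74), (array([0.4684, 0.1946, 0.0291]), 0.68), (array([0.6323, 0.3895, 0.0322]), 0.68), (array([ 0.6047, -0.0066,  0.0006]), 0.46)]
top tray_seat [(array([0.3605, 0.4063, 0.0009]), 0.9), (array([ 0.2784,  0.1654, -0.0018]), 0.89), (array([ 0.5236,  0.1603, -0.0034]), 0.7), (array([ 0.5687,  0.4134, -0.0032]), 0.67)]
top ball_center [(array([0.5205, 0.1575, 0.0199]), 0.42)]
```

View pics/scene0.png

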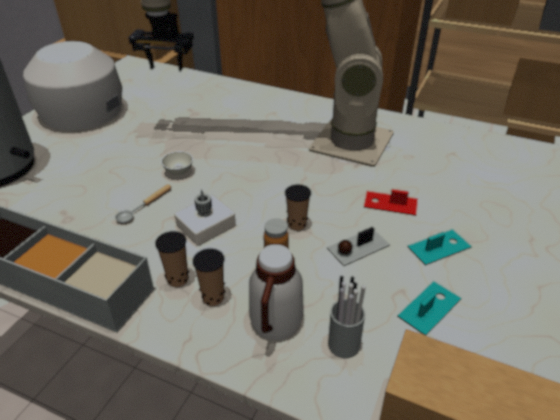

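View pics/top0.png

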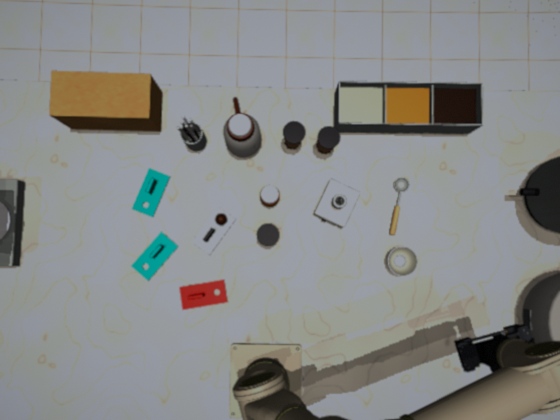

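```bash
cat > b.py <<'E'
from h import *
np.set_printoptions(precision=4,suppress=True)
for l in ['drink_a','jar','drink_b','drink_c','jug','bowl','spoon']:
    print(l,[(toW('scene',d['position']),round(d['confidence'],2)) for d in r.tip_of('scene',l)][:4])
i=r.camera_info('scene');print(i);print(r.camera_info('wrist'))
print(r.camera_info('top'))
E
python3 b.py
```

```text
drink_a [(array([ 0.7953, -0.079 , -0.0016]), 0.91), (array([ 0.7815, -0.189 ,  0.0026]), 0.8), (array([0.4706, 0.1906, 0.0314]), 0.37)]
jar [(array([ 0.5992, -0.0029, -0.0012]), 0.75), (array([0.4694, 0.1944, 0.03  ]), 0.6)]
drink_b [(array([ 0.7953, -0.079 , -0.0016]), 0.91), (array([ 0.7815, -0.189 ,  0.0026]), 0.8), (array([0.4706, 0.1906, 0.0314]), 0.37)]
drink_c [(array([ 0.7953, -0.079 , -0.0016]), 0.91), (array([ 0.7815, -0.189 ,  0.0026]), 0.8), (array([0.4706, 0.1906, 0.0314]), 0.37)]
jug [(array([ 0.7936,  0.09  , -0.0043]), 0.8), (array([ 0.3964, -0.4403,  0.0028]), 0.47), (array([ 0.5978, -0.0047, -0.0034]), 0.44)]
bowl [(array([ 0.3946, -0.4409,  0.0025]), 0.82), (array([ 0.796 , -0.079 ,  0.0013]), 0.47)]
spoon [(array([ 0.5775, -0.4351, -0.0086]), 0.8)]
{'K': array([[511.8698,   0.    , 283.8415],
       [  0.    , 511.8698, 203.7222],
       [  0.    ,   0.    ,   1.    ]]), 'k1': 0.05441686871389558, 'R': array([[-0.4164,  0.9092,  0.0003],
       [ 0.5739,  0.2631, -0.7755],
       [-0.7052, -0.3228, -0.6313]]), 't': array([ 0.2317, -0.2124,  1.7603])}
{'K': array([[315.8994,   0.    , 275.8123],
       [  0.    , 315.8994, 209.6803],
       [  0.    ,   0.    ,   1.    ]]), 'k1': -0.014649291988115083, 'hand_eye': array([[ 0.0002, -0.9633, -0.2685,  0.0738],
       [ 1.    ,  0.    ,  0.0006, -0.0016],
       [-0.0006, -0.2685,  0.9633, -0.1633],
       [ 0.    ,  0.    ,  0.    ,  1.    ]])}
{'K': array([[469.3262,   0.    , 278.2166],
       [  0.    , 469.3262, 216.8205],
       [  0.    ,   0.    ,   1.    ]]), 'k1': 0.05552731946195013, 'R': array([[ 0.0169, -0.9998,  0.0129],
       [-0.9963, -0.0179, -0.0836],
       [ 0.0838, -0.0115, -0.9964]]), 't': array([-0.0423,  0.5317,  1.5456])}
```

The black-fin tray with the sphere is at scene px (345–365, 240) and the chuck at (203, 205). I'm moving to above the chuck first.

Request:
move_arm(deltas=[[1, 0.98, -0.49, 0, 0], [1, 0.98, -0.49, 0, 0], [1, 0.98, -0.49, 0, 0], [1, 0.98, -0.49, 0, 0], [1, 0.98, -0.49, 0, 0], [1, 0.98, -0.49, 0, 0], [1, 0.98, -0.49, 0, 0], [1, 0.98, -0.49, 0, 0], [1, 0.98, -0.49, 0, 0], [1, 0.98, -0.49, 0, 0], [1, 0.98, -0.49, 0, 0], [1, 0.98, -0.49, 0, 0]])

```text
time: 1.95
ee_pos: [0.4166, -0.376, 0.2227]
eef_rot: [0.99, 0.141, 0.0, 0.0]
ft_force: [0.7, 0.1, -1.0]
width: 0.087
```

Request:
move_arm(deltas=[[1, 0.98, -0.49, 0, 0], [1, 0.98, -0.49, 0, 0], [1, 0.98, -0.49, 0, 0], [1, 0.98, -0.49, 0, 0], [1, 0.98, -0.49, 0, 0], [1, 0, 0, 0, -0.075], [1, 0, 0, 0, -0.075], [1, 0, 0, 0, -0.075], [1, 0, 0, 0, -0.075], [1, 0, 0, 0, -0.075], [1, 0, 0, 0, -0.075], [1, 0, 0, 0, 0]])

```text
time: 2.95
ee_pos: [0.5162, -0.2841, 0.2225]
eef_rot: [0.879, 0.477, 0.0, -0.0]
ft_force: [0.7, 0.2, 1.2]
width: 0.0869
```

```bash
cat > w.py <<'E'
from h import *
import sys
np.set_printoptions(precision=4,suppress=True)
s,_=snap('wrist',sys.argv[1]); print(s['time'],s['ee_pos'],s['joint_positions'],s['width'],s['ft_force'],s['torque'])
Rm=Ro.from_quat(s['eef_rot']).as_matrix(); print('yaw x',np.degrees(np.arctan2(Rm[1,0],Rm[0,0])), 'z',Rm[:,2])
for l in sys.argv[2:]:
    for d in r.tip_of('wrist',l)[:3]:
        W=toW('wrist',d['position'],s); print(l,W,round(d['confidence'],2),'tool delta/25mm',Rm.T@(W-s['ee_pos'])/0.025)
E
python3 w.py w1.png sleeve_grip bit_tip jaw0
```

```text
2.95 [ 0.5162 -0.2841  0.2225] [ 0.7873  0.2862 -0.44    1.5415  0.1238  1.3416 -0.2408] 0.08691121349953473 [0.6786 0.1668 1.1984] [-0.0728 -0.0691 -0.02  ]
yaw x 57.01953560676127 z [ 0.  0. -1.]
bit_tip [ 0.5803 -0.229   0.1319] 0.54 tool delta/25mm [3.243  0.9506 3.6236]
jaw0 [ 0.5808 -0.2169  0.086 ] 0.56 tool delta/25mm [3.6603 0.7043 5.4599]
jaw0 [ 0.5923 -0.232   0.0855] 0.51 tool delta/25mm [3.4046 1.4204 5.4832]
jaw0 [ 0.571  -0.2263  0.0834] 0.5 tool delta/25mm [3.1285 0.5805 5.5647]
```

View pics/w1.png

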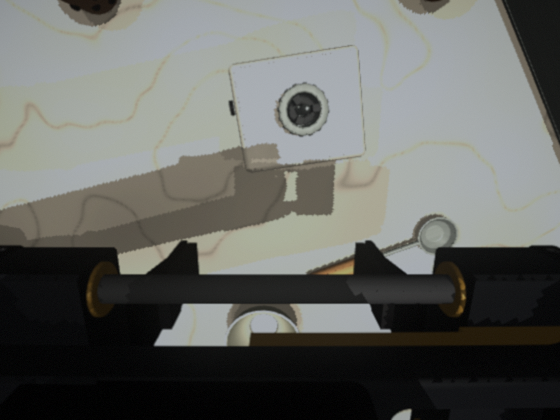

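The sleeve is at px (302,109) with the bit in its middle. I'll move over it and take a second look from closer.

Request:
move_arm(deltas=[[1, 0.84, 0.22, 0, 0], [1, 0.84, 0.22, 0, 0], [1, 0.85, 0.23, 0, 0], [1, 0.85, 0.23, 0, 0], [1, 0, 0, 0, 0], [1, 0, 0, 0, 0]])

```text
time: 3.65
ee_pos: [0.5821, -0.2244, 0.2223]
eef_rot: [0.88, 0.475, 0.0, -0.0]
ft_force: [0.7, -0.8, -0.4]
width: 0.0868
```

```bash
python3 w.py w2.png sleeve_grip bit_tip jaw0
```

```text
3.65 [ 0.5821 -0.2244  0.2223] [ 0.6563  0.3688 -0.4704  1.4445  0.1671  1.3684 -0.4012] 0.08684135463954244 [ 0.7207 -0.8271 -0.3946] [-0.085  -0.0646 -0.0077]
yaw x 56.72798688930884 z [-0.0001  0.0005 -1.    ]
sleeve_grip [ 0.5914 -0.2335  0.0853] 0.74 tool delta/25mm [-0.1039  0.5132  5.4799]
sleeve_grip [ 0.5794 -0.2255  0.0901] 0.59 tool delta/25mm [-0.0996 -0.063   5.2864]
bit_tip [ 0.5777 -0.2271  0.1327] 0.73 tool delta/25mm [-0.1887 -0.0846  3.5837]
jaw0 [ 0.5741 -0.2304  0.0867] 0.63 tool delta/25mm [-0.3791 -0.1308  5.4244]
jaw0 [ 0.5807 -0.216   0.0867] 0.61 tool delta/25mm [ 0.2478 -0.2269  5.4252]
jaw0 [ 0.6023  0.0035 -0.0003] 0.38 tool delta/25mm [ 8.063  -4.3213  8.9086]
```

View pics/w2.png

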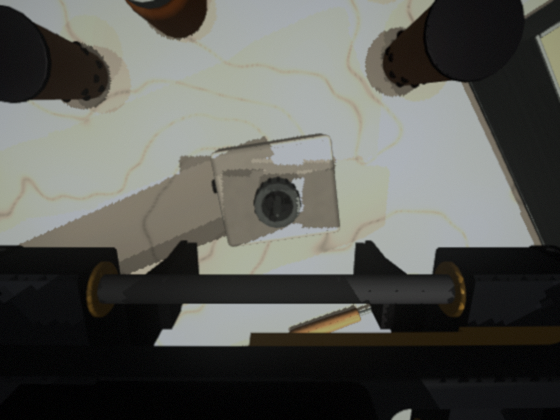

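```bash
cat >> h.py <<'E'
def pix(c,u,v,z,s=None):
    i=r.camera_info(c);K=np.array(i['K']);k=i['k1']
    d=np.array([(u-K[0,2])/K[0,0],(v-K[1,2])/K[1,1]]);p=d.copy()
    for _ in range(20): p=d/(1+k*(p@p))
    ray=np.array([p[0],p[1],1.])
    a=toW(c,[0,0,0],s); b=toW(c,ray,s)-a
    return a+b*(z-a[2])/b[2]
E
python3 -c "
from h import *
s=r.read_state()
print(pix('wrist',277,202,0.100,s),pix('wrist',277,202,0.104,s))
im=cv2.imread('pics/w2.png')[150:250,200:350];cv2.imwrite('pics/w2c.png',cv2.resize(im*1,None,fx=5,fy=5,interpolation=2))
im=cv2.imread('pics/w1.png')[60:160,230:380];cv2.imwrite('pics/w1c.png',cv2.resize(im*1,None,fx=5,fy=5,interpolation=2))
"
```

```text
[ 0.58221381 -0.22521447  0.1       ] [ 0.582757  -0.2243551  0.104    ]
```

View pics/w2c.png

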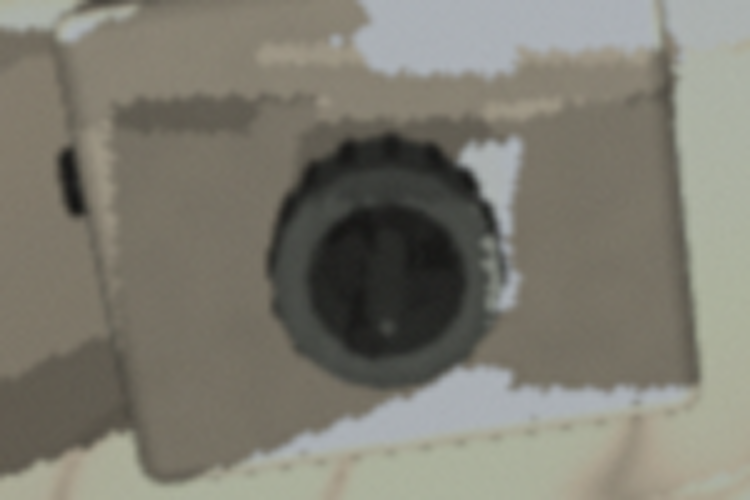

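View pics/w1c.png

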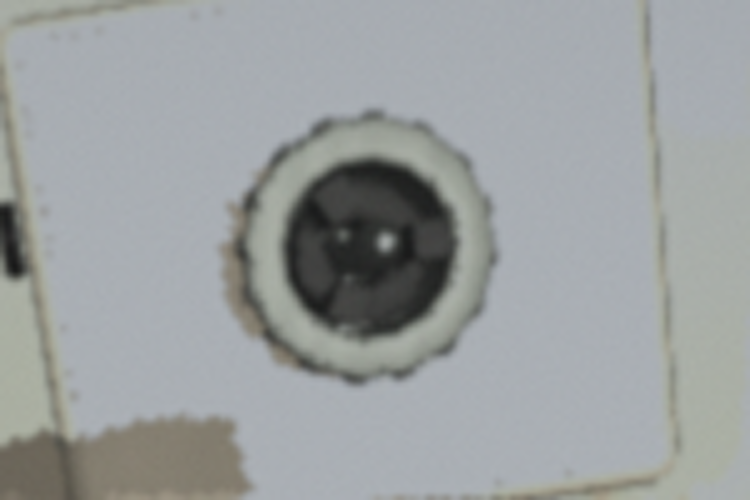

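```bash
python3 -c "
from h import *
s=r.read_state()
print(pix('wrist',277.4,205,0.100,s),pix('wrist',277.6,215.6,0.13,s))
s1={'ee_pos':np.array([ 0.5162,-0.2841,0.2225]),'eef_rot':np.array([.8788,.4772,0,0])}
print(pix('wrist',304,109.4,0.100,s1))
"
```

```text
[ 0.5809332 -0.2278399  0.1      ] [ 0.58018611 -0.22895731  0.13      ]
[ 0.58211354 -0.22566421  0.1       ]
```

Request:
move_arm(deltas=[[1, -0.09, 0, 0.8, 0], [1, 0, 0, 0.8, 0], [1, 0, 0, 0.8, 0], [1, 0, 0, 0.8, 0], [1, 0, 0, 0.8, 0], [1, 0, 0, 0.8, 0], [1, 0, 0, 0.7, 0], [1, 0, 0, 0.5, 0], [1, 0, 0, 0, 0], [1, 0, 0, 0, 0]])

```text
time: 4.68
ee_pos: [0.5799, -0.2281, 0.0726]
eef_rot: [0.88, 0.474, -0.0, -0.0]
ft_force: [-0.1, 0.1, -0.0]
width: 0.0871
```

Request:
move_arm(deltas=[[-1, 0, 0, 0, 0], [-1, 0, 0, 0, 0], [-1, 0, 0, 0, 0], [-1, 0, 0, 0, 0], [-1, 0, 0, 0, 0], [-1, 0, 0, 0, 0], [-1, 0, 0, 0, 0], [-1, 0, 0, 0, 0]], squeeze=40)

```text
time: 5.35
ee_pos: [0.581, -0.2281, 0.0727]
eef_rot: [0.88, 0.475, 0.001, 0.001]
ft_force: [1.1, 1.0, -6.7]
width: 0.0425
```

```bash
python3 w.py w3.png
```

```text
5.35 [ 0.581  -0.2281  0.0727] [ 0.647   0.4887 -0.4464  1.6113  0.2308  1.092  -0.4415] 0.04248394379562465 [ 1.1064  0.9771 -6.7415] [ 0.6308  0.0633 -0.0542]
yaw x 56.692066233056444 z [ 0.0019 -0.0009 -1.    ]
```

View pics/w3.png

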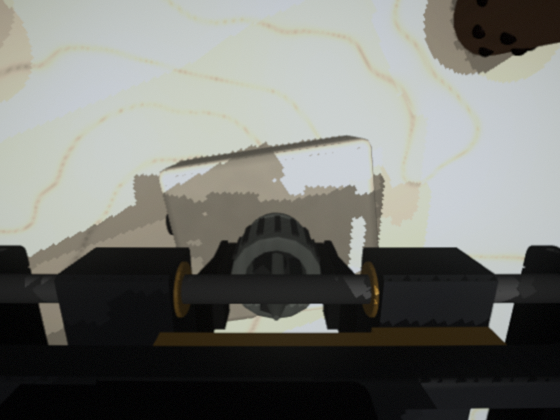

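Gripped: the sleeve is between the fingers at px (275,260), opening 42.5 mm. Now I'll turn it clockwise.

Request:
move_arm(deltas=[[-1, 0, 0, 0, 0.05], [-1, 0, 0, 0, 0.05], [-1, 0, 0, 0, 0.05], [-1, 0, 0, 0, 0.05], [-1, 0, 0, 0, 0.05], [-1, 0, 0, 0, 0.05], [-1, 0, 0, 0, 0.05], [-1, 0, 0, 0, 0.05], [-1, 0, 0, 0, 0.05], [-1, 0, 0, 0, 0]])

```text
time: 6.23
ee_pos: [0.5804, -0.2273, 0.0727]
eef_rot: [0.99, 0.139, 0.0, -0.0]
ft_force: [-0.2, 0.3, 0.9]
width: 0.0425
```

```bash
python3 w.py w4.png
```

```text
6.2333 [ 0.5804 -0.2273  0.0727] [ 0.5488  0.4687 -0.3183  1.6177  0.1607  1.0809 -1.1048] 0.042509879338738905 [-0.2483  0.2611  0.8932] [ 0.3256  0.0337 -0.0374]
yaw x 16.003567885343845 z [ 0.0001  0.0002 -1.    ]
```

View pics/w4.png

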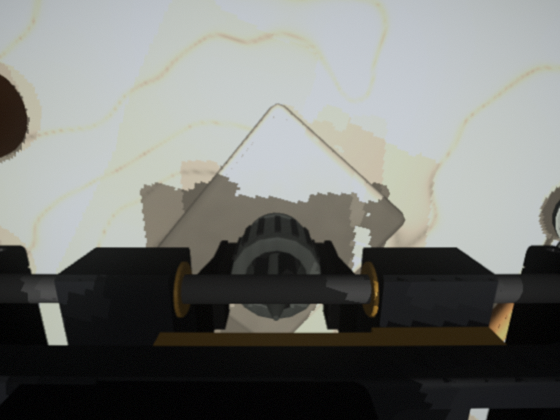

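Request:
move_arm(deltas=[[-1, 0, 0, 0, 0.04], [-1, 0, 0, 0, 0.04], [-1, 0, 0, 0, 0.04], [-1, 0, 0, 0, 0]])

```text
time: 6.62
ee_pos: [0.5803, -0.227, 0.0727]
eef_rot: [0.999, 0.047, 0.0, -0.0]
ft_force: [-0.7, 2.9, 2.2]
width: 0.0423
```

```bash
cat > t.py <<'E'
from h import *
np.set_printoptions(precision=4,suppress=True)
s=r.read_state();Rm=Ro.from_quat(s['eef_rot']).as_matrix(); print(s['time'],s['ee_pos'],'yaw',np.degrees(np.arctan2(Rm[1,0],Rm[0,0])),'w',s['width'],'F',s['ft_force'],'T',s['torque'],'jt7',s['joint_torque'],s['joint_positions'])
E
python3 t.py
```

```text
6.6167 [ 0.5803 -0.227   0.0727] yaw 5.418365866832643 w 0.04225035186100745 F [-0.6786  2.8632  2.1942] T [ 0.7028  0.1238 -0.0873] jt7 [  0.8592 -65.1319  -2.3697 -34.7574   0.6697  -0.4235  -1.2807] [ 0.5233  0.4647 -0.2856  1.6194  0.1432  1.0784 -1.2777]
```

Request:
move_arm(deltas=[[-1, 0, 0, 0, 0.04], [-1, 0, 0, 0, 0.04], [-1, 0, 0, 0, 0]])

```text
time: 6.87
ee_pos: [0.5803, -0.2268, 0.0726]
eef_rot: [1.0, -0.015, -0.0, -0.0]
ft_force: [-1.5, 2.7, 2.5]
width: 0.0425
```

```bash
python3 t.py
```

```text
6.8667 [ 0.5803 -0.2268  0.0726] yaw -1.7086266147958824 w 0.04248198269501675 F [-1.5158  2.7223  2.5303] T [ 0.8919  0.2208 -0.0213] jt7 [  1.4712 -64.8383  -1.3153 -34.9377   1.0074  -0.6527  -1.2642] [ 0.506   0.4622 -0.2635  1.6205  0.1315  1.0767 -1.3943]
```

Request:
move_arm(deltas=[[-1, 0, 0, 0, 0], [-1, 0, 0, 0, 0]])

```text
time: 7.03
ee_pos: [0.5803, -0.2269, 0.0726]
eef_rot: [1.0, -0.014, -0.0, -0.0]
ft_force: [-1.2, 4.2, 4.1]
width: 0.0424
```

```bash
python3 t.py
```

```text
7.0333 [ 0.5803 -0.2269  0.0726] yaw -1.5557728790254122 w 0.042401435639486826 F [-1.2348  4.1978  4.1345] T [ 1.264   0.3033 -0.0321] jt7 [  2.3672 -64.3642  -0.6744 -35.0374   1.4844  -0.8938   0.0107] [ 0.5065  0.4622 -0.264   1.6205  0.1318  1.0768 -1.3917]
```

Request:
move_arm(deltas=[[-1, 0, 0, 0, 0.04], [-1, 0, 0, 0, 0.02], [-1, 0, 0, 0, 0], [-1, 0, 0, 0, 0]])

```text
time: 7.37
ee_pos: [0.5803, -0.2267, 0.0726]
eef_rot: [0.998, -0.061, -0.0, -0.0]
ft_force: [-1.8, 6.5, 4.5]
width: 0.0423
```

```bash
python3 t.py; python3 w.py w5.png >/dev/null;  python3 -c "
import cv2,numpy as np
a=[cv2.resize(cv2.imread('pics/%s.png'%n)[200:340,180:380],None,fx=2.6,fy=2.6,interpolation=2) for n in ['w4','w5']]
cv2.imwrite('pics/c5.png',cv2.resize(np.clip(np.vstack(a)*1.5,0,255).astype('uint8'),None,fx=.8,fy=.8))"
```

```text
7.3667 [ 0.5803 -0.2267  0.0726] yaw -7.0059379200458105 w 0.04232478339001275 F [-1.8219  6.4982  4.5179] T [1.4357 0.3306 0.0515] jt7 [  2.5739 -64.3072  -0.1504 -35.1103   1.5844  -0.9597  -0.1318] [ 0.4932  0.4604 -0.2472  1.6213  0.123   1.0756 -1.4808]
```

View pics/c5.png

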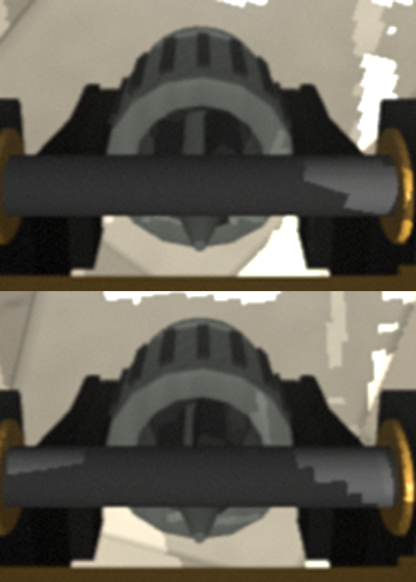

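Request:
move_arm(deltas=[[-1, 0, 0, 0, 0.04], [-1, 0, 0, 0, 0], [-1, 0, 0, 0, 0]])

```text
time: 7.67
ee_pos: [0.5803, -0.2266, 0.0726]
eef_rot: [0.996, -0.092, -0.0, -0.0]
ft_force: [-2.2, 5.0, 3.7]
width: 0.0427
```

```bash
python3 t.py
```

```text
7.6667 [ 0.5803 -0.2266  0.0726] yaw -10.60626697771026 w 0.042691859798973185 F [-2.2172  5.0489  3.7442] T [1.4577 0.3047 0.0304] jt7 [  2.7329 -64.2872   0.2203 -35.1515   1.6104  -0.9862  -0.2809] [ 0.4845  0.4593 -0.236   1.6219  0.1172  1.0748 -1.5398]
```

Request:
move_arm(deltas=[[-1, 0, 0, 0, 0.04], [-1, 0, 0, 0, 0], [-1, 0, 0, 0, 0]])

```text
time: 7.92
ee_pos: [0.5803, -0.2266, 0.0727]
eef_rot: [0.992, -0.123, -0.0, -0.0]
ft_force: [-1.8, 5.6, 4.1]
width: 0.0425
```

```bash
python3 t.py
```

```text
7.9167 [ 0.5803 -0.2266  0.0727] yaw -14.151916180275975 w 0.0424829512695293 F [-1.8477  5.6123  4.1249] T [1.4097 0.4232 0.4265] jt7 [  3.0634 -64.0725   0.6968 -35.2481   1.3528  -1.1087  -0.666 ] [ 0.4757  0.4582 -0.225   1.6224  0.1118  1.0741 -1.5981]
```

Request:
move_arm(deltas=[[-1, 0, 0, 0, 0.04], [-1, 0, 0, 0, 0], [-1, 0, 0, 0, 0]])

```text
time: 8.17
ee_pos: [0.5803, -0.2265, 0.0727]
eef_rot: [0.988, -0.154, -0.0, -0.0]
ft_force: [-2.4, 5.1, 4.1]
width: 0.0428
```

```bash
python3 t.py
```

```text
8.1667 [ 0.5803 -0.2265  0.0727] yaw -17.678850131432306 w 0.04282921380994628 F [-2.4435  5.0929  4.1287] T [1.2661 0.4802 1.1538] jt7 [  3.595  -63.8389   1.3279 -35.2817   0.886   -1.2023  -1.3595] [ 0.4669  0.457  -0.2141  1.623   0.1066  1.0735 -1.6562]
```

Request:
move_arm(deltas=[[-1, 0, 0, 0, 0.04], [-1, 0, 0, 0, 0], [-1, 0, 0, 0, 0]], squeeze=55)

```text
time: 8.42
ee_pos: [0.5806, -0.2265, 0.0727]
eef_rot: [0.983, -0.184, 0.0, -0.0]
ft_force: [-0.8, 5.6, 4.4]
width: 0.0425
```

```bash
python3 t.py;python3 w.py w6.png >/dev/null;  python3 -c "
import cv2,numpy as np
a=[cv2.resize(cv2.imread('pics/%s.png'%n)[200:340,180:380],None,fx=2.6,fy=2.6,interpolation=2) for n in ['w5','w6']]
cv2.imwrite('pics/c6.png',cv2.resize(np.clip(np.vstack(a)*1.8,0,255).astype('uint8'),None,fx=.8,fy=.8))"
```

```text
8.4167 [ 0.5806 -0.2265  0.0727] yaw -21.222780673013165 w 0.04245633721575332 F [-0.8452  5.6434  4.3602] T [1.3308 0.2075 1.741 ] jt7 [  4.5619 -63.9705   2.3811 -34.9462   0.689   -0.8594  -1.9738] [ 0.4581  0.4562 -0.203   1.6233  0.101   1.0723 -1.7143]
```

View pics/c6.png

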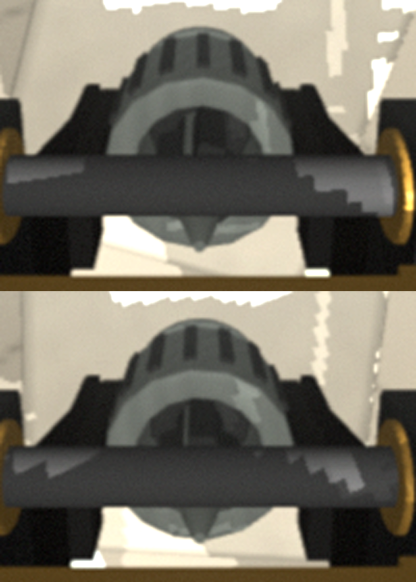

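Torque rises linearly from about 1.2 rad, so the sleeve is now near 1.36 and tight. I'll release, rise straight up, and check for spring-back.

Request:
move_arm(deltas=[[-1, 0, 0, 0, 0], [-1, 0, 0, 0, 0], [1, 0, 0, 0, 0], [1, 0, 0, 0, 0], [1, 0, 0, 0, 0], [1, 0, 0, 0, 0], [1, 0, 0, 0, 0]])

```text
time: 9.05
ee_pos: [0.58, -0.2284, 0.0724]
eef_rot: [0.982, -0.188, -0.0, 0.0]
ft_force: [0.5, 0.0, -0.2]
width: 0.0685
```

```bash
python3 t.py;python3 w.py w7.png >/dev/null;  python3 -c "
import cv2,numpy as np
a=[cv2.resize(cv2.imread('pics/%s.png'%n)[200:340,180:380],None,fx=2.6,fy=2.6,interpolation=2) for n in ['w6','w7']]
cv2.imwrite('pics/c7.png',cv2.resize(np.clip(np.vstack(a)*1.8,0,255).astype('uint8'),None,fx=.8,fy=.8))"
```

```text
9.05 [ 0.58   -0.2284  0.0724] yaw -21.614801026372565 w 0.06846261620568263 F [ 0.4924  0.0011 -0.1523] T [0.053  0.0122 0.0138] jt7 [  0.0159 -66.1436  -2.3427 -35.0397   0.0098  -0.0844   0.0207] [ 0.459   0.4566 -0.2008  1.6233  0.101   1.0718 -1.7182]
```

View pics/c7.png

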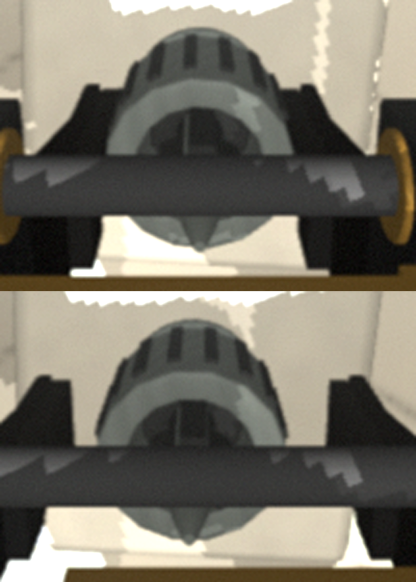

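```bash
python3 -c "
import cv2,numpy as np
a=[cv2.resize(cv2.imread('pics/%s.png'%n)[208:262,220:330],None,fx=6,fy=6,interpolation=2) for n in ['w3','w5','w6','w7']]
cv2.imwrite('pics/c8.png',cv2.resize(np.clip(np.vstack([np.hstack(a[:2]),np.hstack(a[2:])])*2.,0,255).astype('uint8'),(800,393)))"
```

```text
(no output)
```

View pics/c8.png

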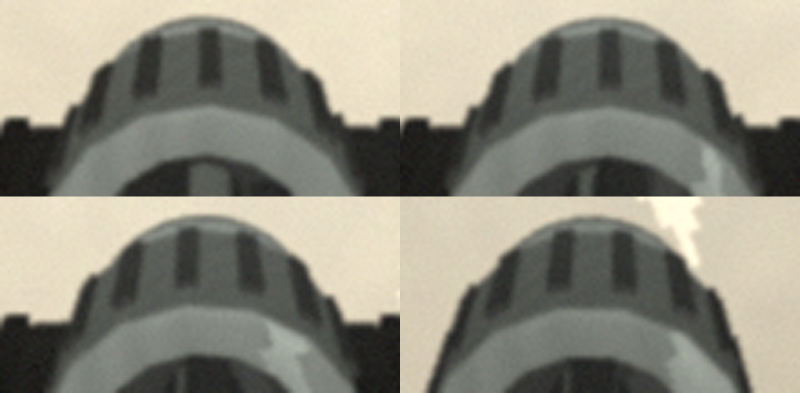

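The pads slipped about 8–10° on the sleeve under the clamping torque. I'll re-grip at full force and feel whether the jaws really bear.

Request:
move_arm(deltas=[[-1, 0, 0, 0, 0], [-1, 0, 0, 0, 0], [-1, 0, 0, 0, 0], [-1, 0, 0, 0, 0], [-1, 0, 0, 0, 0], [-1, 0, 0, 0, 0]], squeeze=60)

```text
time: 9.6
ee_pos: [0.5802, -0.2276, 0.0726]
eef_rot: [0.982, -0.187, 0.0, 0.0]
ft_force: [-0.5, -0.4, -0.1]
width: 0.0474
```

```bash
python3 t.py; python3 w.py w8.png >/dev/null
```

```text
9.6 [ 0.5802 -0.2276  0.0726] yaw -21.59202462933948 w 0.047404831600939716 F [-0.4858 -0.4442 -0.1372] T [0.0949 0.0412 0.0035] jt7 [  0.0061 -66.1323  -2.3578 -35.0461  -0.0059  -0.0796   0.0008] [ 0.4584  0.4563 -0.2013  1.6233  0.1006  1.072  -1.7187]
```

Request:
move_arm(deltas=[[-1, 0, 0, 0, 0.02], [-1, 0, 0, 0, 0], [-1, 0, 0, 0, 0]])

```text
time: 9.9
ee_pos: [0.5807, -0.2265, 0.0726]
eef_rot: [0.979, -0.202, 0.0, -0.001]
ft_force: [2.2, 5.2, -0.5]
width: 0.0428
```

```bash
python3 t.py; python3 w.py w9.png >/dev/null
```

```text
9.9 [ 0.5807 -0.2265  0.0726] yaw -23.30008990872187 w 0.04276938390589387 F [ 2.2288  5.2029 -0.4576] T [ 0.9474 -0.3554  0.0745] jt7 [  3.0307 -66.3607   0.8434 -34.988    1.3286   0.1989  -0.2212] [ 0.4536  0.4559 -0.1968  1.6236  0.097   1.0715 -1.7475]
```

Request:
move_arm(deltas=[[-1, 0, 0, 0, 0.02], [-1, 0, 0, 0, 0], [-1, 0, 0, 0, 0]])

```text
time: 10.2
ee_pos: [0.5807, -0.2265, 0.0726]
eef_rot: [0.976, -0.217, 0.0, -0.0]
ft_force: [2.8, 4.3, -1.3]
width: 0.0431
```

```bash
python3 t.py; python3 w.py w10.png >/dev/null;python3 -c "
import cv2,numpy as np
a=[cv2.resize(cv2.imread('pics/%s.png'%n)[208:262,220:330],None,fx=6,fy=6,interpolation=2) for n in ['w7','w8','w9','w10']]
cv2.imwrite('pics/c9.png',cv2.resize(np.clip(np.vstack([np.hstack(a[:2]),np.hstack(a[2:])])*2.,0,255).astype('uint8'),(800,393)))"
```

```text
10.2 [ 0.5807 -0.2265  0.0726] yaw -25.084359912311715 w 0.04310891994076547 F [ 2.8383  4.3497 -1.2802] T [ 1.0808 -0.3938  0.1633] jt7 [  3.5412 -66.367    1.4299 -34.9934   1.3844   0.2248  -0.3573] [ 0.4492  0.4554 -0.1913  1.6238  0.0943  1.0712 -1.7768]
```

View pics/c9.png

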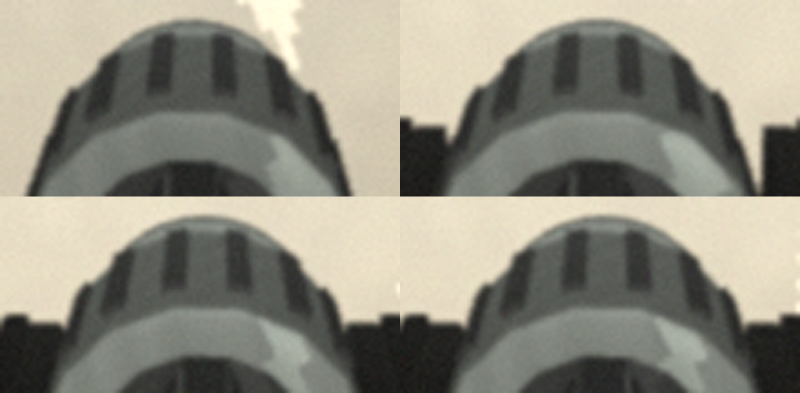

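Request:
move_arm(deltas=[[-1, 0, 0, 0, 0.03], [-1, 0, 0, 0, 0], [-1, 0, 0, 0, 0]])

```text
time: 10.5
ee_pos: [0.5804, -0.2262, 0.0726]
eef_rot: [0.971, -0.239, -0.0, -0.0]
ft_force: [0.3, 5.2, 1.9]
width: 0.0432
```

```bash
python3 t.py; python3 w.py w11.png >/dev/null
```

```text
10.5 [ 0.5804 -0.2262  0.0726] yaw -27.642492601973544 w 0.04316788662800828 F [0.3342 5.1871 1.8828] T [1.1766 0.0754 1.5573] jt7 [  4.5602 -65.5358   2.5882 -35.5964   0.7411  -0.5767  -1.7495] [ 0.4425  0.4546 -0.1833  1.6245  0.0908  1.0714 -1.8194]
```

Request:
move_arm(deltas=[[-1, 0, 0, 0, 0.03], [-1, 0, 0, 0, 0], [-1, 0, 0, 0, 0]])

```text
time: 10.8
ee_pos: [0.5796, -0.2257, 0.0726]
eef_rot: [0.965, -0.262, -0.001, -0.0]
ft_force: [-4.0, 8.0, 6.1]
width: 0.043
```

```bash
python3 t.py; python3 w.py w12.png >/dev/null;python3 -c "
import cv2,numpy as np
a=[cv2.resize(cv2.imread('pics/%s.png'%n)[208:262,220:330],None,fx=6,fy=6,interpolation=2) for n in ['w9','w10','w11','w12']]
cv2.imwrite('pics/c10.png',cv2.resize(np.clip(np.vstack([np.hstack(a[:2]),np.hstack(a[2:])])*2.,0,255).astype('uint8'),(800,393)))"
```

```text
10.8 [ 0.5796 -0.2257  0.0726] yaw -30.343153239437424 w 0.0430002977219877 F [-3.9789  8.0142  6.1166] T [1.7567 1.1502 1.412 ] jt7 [  4.8037 -63.9215   3.1881 -36.8791   1.1859  -2.3241  -1.6291] [ 0.4359  0.4535 -0.1752  1.6256  0.086   1.0727 -1.8636]
```

View pics/c10.png

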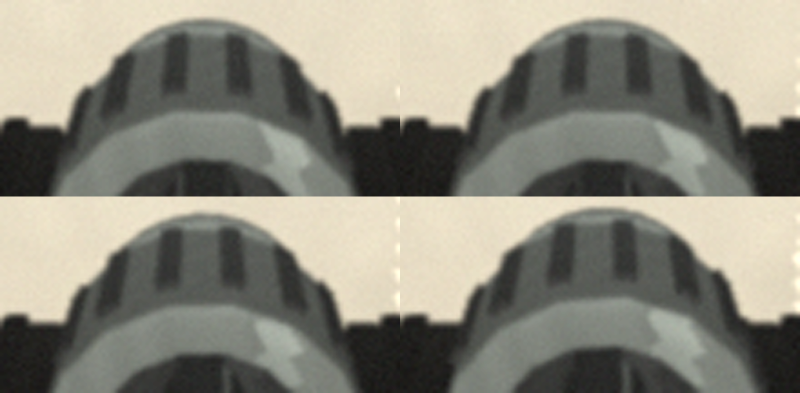

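Contact is stiff and rebounded on the abrupt release, so I'll unload the torque before opening.

Request:
move_arm(deltas=[[-1, 0, 0, 0, -0.01], [-1, 0, 0, 0, -0.01], [-1, 0, 0, 0, 0], [-1, 0, 0, 0, 0]])

```text
time: 11.18
ee_pos: [0.5795, -0.2257, 0.0726]
eef_rot: [0.969, -0.247, -0.001, -0.001]
ft_force: [-5.2, 8.7, 6.2]
width: 0.0431
```

```bash
python3 t.py
```

```text
11.1833 [ 0.5795 -0.2257  0.0726] yaw -28.652533427128937 w 0.04314590135954897 F [-5.1796  8.7406  6.2174] T [1.8725 1.0215 0.1894] jt7 [  4.2126 -63.9901   2.4761 -36.8      2.0007  -2.2926  -0.1509] [ 0.4406  0.454  -0.1806  1.6253  0.088   1.073  -1.8352]
```

Request:
move_arm(deltas=[[1, 0, 0, 0, 0], [1, 0, 0, 0, 0], [1, 0, 0, 0, 0], [1, 0, 0, 0, 0], [1, 0, 0, 0, 0], [1, 0, 0, 0, 0], [1, 0, 0, -0.6, 0], [1, 0, 0, -0.9, 0], [1, 0, 0, -0.9, 0], [1, 0, 0, -0.9, 0], [1, 0, 0, -0.9, 0], [1, 0, 0, -0.9, 0]])

```text
time: 12.18
ee_pos: [0.5801, -0.2278, 0.2012]
eef_rot: [0.969, -0.249, 0.0, 0.0]
ft_force: [0.1, -1.1, -0.5]
width: 0.087
```

```bash
python3 w.py w13.png jaw0 bit_tip sleeve_grip; python3 -c "
import cv2,numpy as np
a=[cv2.resize(cv2.imread('pics/%s.png'%n)[160:250,220:340],None,fx=3.3,fy=3.3,interpolation=2) for n in ['w2','w13']]
cv2.imwrite('pics/c13.png',np.clip(np.hstack(a)*1.8,0,255).astype('uint8'))"
```

```text
12.1833 [ 0.5801 -0.2278  0.2012] [ 0.4441  0.3463 -0.183   1.4895  0.0642  1.3114 -1.8182] 0.08704523521374173 [ 0.1221 -1.0651 -0.4646] [ 0.0856 -0.001  -0.0367]
yaw x -28.80198819142337 z [ 0.0001 -0.0003 -1.    ]
jaw0 [ 0.5807 -0.2192  0.0878] 0.63 tool delta/25mm [-0.1433 -0.3128  4.5383]
jaw0 [ 0.5909 -0.2297  0.0837] 0.55 tool delta/25mm [ 0.4133 -0.141   4.7017]
jaw0 [ 0.5747 -0.2293  0.0869] 0.39 tool delta/25mm [-0.1617  0.1552  4.5747]
bit_tip [ 0.5781 -0.2252  0.1333] 0.43 tool delta/25mm [-0.1219 -0.0526  2.7174]
bit_tip [ 0.5847 -0.431   0.0007] 0.43 tool delta/25mm [4.0741 7.0338 8.0225]
sleeve_grip [ 0.5797 -0.2244  0.0905] 0.75 tool delta/25mm [-0.0794 -0.1128  4.4276]
```

View pics/c13.png

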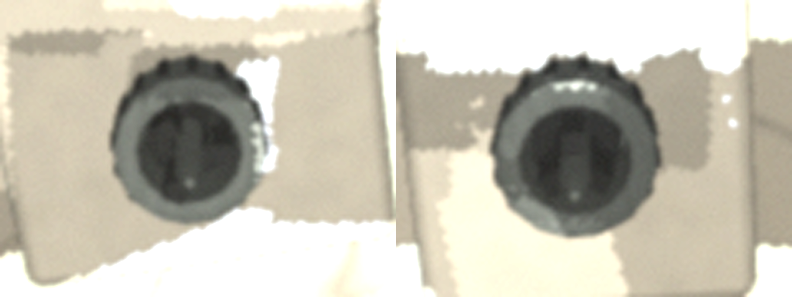

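Request:
move_arm(deltas=[[1, -0.85, 0, -0.2, 0], [1, -0.85, 0, -0.2, 0], [1, -0.85, 0, -0.2, 0], [1, -0.85, 0, -0.2, 0], [1, 0, 0, 0, -0.03], [1, 0, 0, 0, 0]])

```text
time: 12.88
ee_pos: [0.5048, -0.1863, 0.2195]
eef_rot: [0.974, -0.225, -0.0, 0.0]
ft_force: [0.5, -0.2, 0.5]
width: 0.0869
```

```bash
python3 w.py w14.png jaw0 bit_tip sleeve_grip; python3 -c "
import cv2,numpy as np
a=[cv2.resize(cv2.imread('pics/%s.png'%n)[60:160,240:360],None,fx=3.3,fy=3.3,interpolation=2) for n in ['w1','w14']]
cv2.imwrite('pics/c14.png',np.clip(np.hstack(a)*1.5,0,255).astype('uint8'))"
```

```text
12.8833 [ 0.5048 -0.1863  0.2195] [ 0.4566  0.154  -0.2084  1.6873  0.0333  1.3044 -1.7819] 0.0868768159096919 [ 0.4691 -0.181   0.4623] [ 0.0316 -0.0184 -0.0064]
yaw x -25.95279897732337 z [-0.0007 -0.0002 -1.    ]
jaw0 [ 0.5802 -0.2205  0.0901] 0.63 tool delta/25mm [ 3.314  -0.091   5.1773]
jaw0 [ 0.5772 -0.2289  0.0871] 0.57 tool delta/25mm [3.3517 0.261  5.2957]
jaw0 [ 0.5896 -0.2316  0.0833] 0.39 tool delta/25mm [3.8455 0.1409 5.4457]
bit_tip [ 0.5778 -0.2271  0.1331] 0.5 tool delta/25mm [3.3406 0.1891 3.4573]
sleeve_grip [ 0.5768 -0.2243  0.0886] 0.89 tool delta/25mm [3.2562 0.105  5.2359]
```

View pics/c14.png

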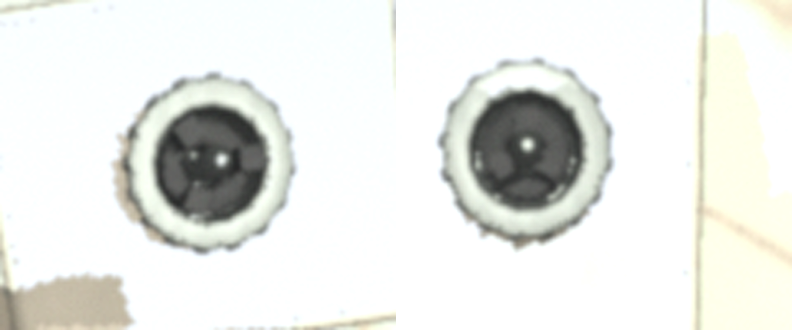

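Right picture: the jaws are closed around the bit (crop px 527,145), which stands centred.

```bash
python3 -c "
from h import *
s=r.read_state()
print(pix('wrist',279.7,103.9,0.13,s),pix('wrist',279.4,106,0.1,s))"
```

```text
[ 0.58187512 -0.22618341  0.13      ] [ 0.58166902 -0.22619688  0.1       ]
```

Request:
move_arm(deltas=[[1, 0, 0, -1, -0.078], [1, 0, 0, -1, -0.078], [1, 0, 0, -1, -0.078], [1, 0, 0, 0, -0.078], [1, 0, 0, 0, -0.078], [1, 0, 0, 0, -0.078], [1, 0, 0, 0, -0.078], [1, 0, 0, 0, -0.078], [1, 0, 0, 0, -0.078], [1, 0, 0, 0, -0.078], [1, 0, 0, 0, -0.078], [1, 0, 0, 0, -0.078]])

```text
time: 14.08
ee_pos: [0.506, -0.1869, 0.2944]
eef_rot: [0.873, 0.488, -0.0, -0.0]
ft_force: [0.2, 0.1, -0.2]
width: 0.0874
```

Request:
move_arm(deltas=[[1, 0, 0, 0, -0.078], [1, 0, 0, 0, -0.078], [1, 0, 0, 0, -0.078], [1, 0, 0, 0, -0.078], [1, 0, 0, 0, -0.078], [1, 0, 0, 0, -0.078], [1, 0, 0, 0, -0.078], [1, 0, 0, 0, -0.078], [1, 0, 0, 0, -0.078], [1, 0, 0, 0, -0.078], [1, 0, 0, 0, -0.078], [1, 0, 0, 0, -0.078]])

```text
time: 15.08
ee_pos: [0.5059, -0.1869, 0.2944]
eef_rot: [0.32, 0.947, 0.0, -0.0]
ft_force: [-0.6, -0.4, 0.1]
width: 0.0867
```

```bash
python3 t.py
```

```text
15.0833 [ 0.5059 -0.1869  0.2944] yaw 142.66768703378924 w 0.08667379744127339 F [-0.5529 -0.3955  0.0923] T [ 0.021  -0.1861  0.0155] jt7 [ -0.673  -47.6058  -1.3114 -39.6193  -0.013    0.0835  -3.0584] [ 0.6141  0.1373 -0.3821  1.5561  0.051   1.459   1.1487]
```

Request:
move_arm(deltas=[[1, 0, 0, 0, -0.06], [1, 0.54, 1, 0, 0], [1, 0.54, 1, 0, 0], [1, 0.54, 1, 0, 0], [1, 0.54, 1, 0, 0], [1, 0.54, 1, 0, 0], [1, 0.54, 1, 0, 0], [1, 0.54, 1, 0, 0], [1, 0.54, 1, 0, 0], [1, 0.54, 1, 0, 0], [1, 0.54, 1, 0, 0], [1, 0.54, 1, 0, 0]])

```text
time: 16.08
ee_pos: [0.5269, 0.1264, 0.2946]
eef_rot: [0.278, 0.961, 0.0, -0.0]
ft_force: [1.6, -0.4, 0.2]
width: 0.0872
```

Request:
move_arm(deltas=[[1, 0, 1, 0.4, 0], [1, 0, 0, 0.6, 0], [1, 0, 0, 0.6, 0], [1, 0, 0, 0.6, 0], [1, 0, 0, 0, 0], [1, 0, 0, 0, 0]])

```text
time: 16.58
ee_pos: [0.5399, 0.1461, 0.2393]
eef_rot: [0.278, 0.961, -0.0, -0.001]
ft_force: [-0.7, 0.7, -0.1]
width: 0.0871
```

```bash
python3 w.py w15.png tray_handle tray_seat ball_center
```

```text
16.5833 [0.5399 0.1461 0.2393] [ 0.2105  0.2407 -0.6503  1.5841  0.147   1.3686  0.5521] 0.08710597311864221 [-0.6713  0.6745 -0.0549] [ 0.0427 -0.1691 -0.0235]
yaw x 147.7407580859885 z [-0.002 -0.    -1.   ]
tray_handle [0.63   0.3927 0.034 ] 0.95 tool delta/25mm [ 2.202  10.2723  8.2063]
tray_handle [0.47   0.1965 0.0323] 0.57 tool delta/25mm [3.4282 0.2201 8.2871]
tray_seat [ 0.5696  0.4189 -0.0015] 0.95 tool delta/25mm [4.8058 9.8721 9.631 ]
tray_seat [0.5243 0.1598 0.003 ] 0.69 tool delta/25mm [0.8034 0.1409 9.4532]
ball_center [0.5256 0.1646 0.0238] 0.69 tool delta/25mm [0.8622 0.3287 8.6221]
```

View pics/w15.png

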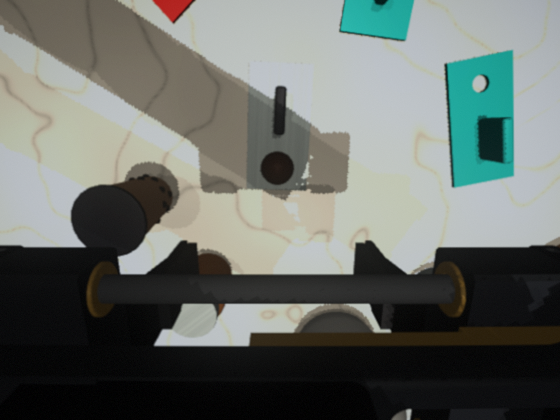

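```bash
python3 -c "
from h import *
s=r.read_state()
print('drink_a top via top cam',pix('top',268,235,0.115), 'wrist',pix('wrist',110,219,0.115,s), pix('scene',297.5,191,0.115), 'jar',pix('top',270,196,0.1))
im=cv2.imread('pics/w15.png')[50:200,220:350];cv2.imwrite('pics/c15.png',np.clip(cv2.resize(im,None,fx=4,fy=4,interpolation=2)*1.3,0,255).astype('uint8'))"
```

```text
drink_a top via top cam [ 0.46685402 -0.00098228  0.115     ] wrist [0.46951087 0.00410291 0.115     ] [ 0.46718017 -0.00101073  0.115     ] jar [ 0.59191143 -0.00488525  0.1       ]
```

View pics/c15.png

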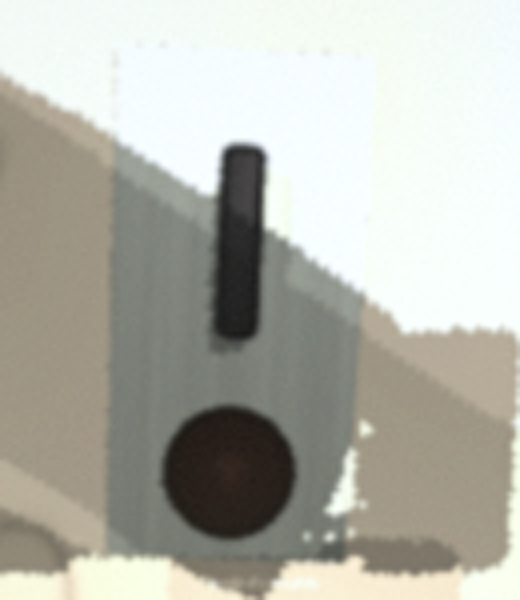

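```bash
python3 -c "
from h import *
s=r.read_state();Rm=Ro.from_quat(s['eef_rot']).as_matrix()
A=pix('wrist',220+243.5/4,50+150/4,.052,s);B=pix('wrist',220+238/4,50+330/4,.050,s);C=pix('wrist',220+229.5/4,50+472/4,.023,s)
print(A,B,(A+B)/2,C,np.linalg.norm((A-B)[:2]),np.linalg.norm(((A+B)/2-C)[:2]))
for d in (A-B,(A+B)/2-C): print(np.degrees(np.arctan2(d[1],d[0])))
print(Rm.T@((A+B)/2-s['ee_pos'])/.025)
"
```

```text
[0.45226887 0.21006416 0.052     ] [0.49047708 0.18447273 0.05      ] [0.47137298 0.19726845 0.051     ] [0.52550749 0.15990875 0.023     ] 0.04598683161444214 0.06577455909208689
146.1862691439247
145.38939104302997
[3.43302644 0.23446453 7.59959367]
```

Fin centre about (0.471, 0.197) with yaw 145.7°, sphere at crop px (229,472). I'll line up above it.

Request:
move_arm(deltas=[[1, 0, 0, 0, 0.022], [1, 0.85, 0.03, 0, 0], [1, 0.85, 0.03, 0.2, 0], [1, 0.85, 0.04, 0.6, 0], [1, 0.87, 0.03, 0.9, 0], [1, 0, 0, 0.9, 0], [1, 0, 0, 0.9, 0], [1, 0, 0, 0.9, 0], [1, 0, 0, 0.9, 0], [1, 0, 0, 0, 0], [1, 0, 0, 0, 0]])

```text
time: 17.7
ee_pos: [0.471, 0.197, 0.1078]
eef_rot: [0.294, 0.956, -0.0, -0.0]
ft_force: [0.4, -0.1, 0.8]
width: 0.0871
```

```bash
python3 w.py w16.png tray_handle tray_seat ball_center
```

```text
17.7 [0.471  0.197  0.1078] [ 0.1327  0.2524 -0.689   1.8678  0.1801  1.085   0.3484] 0.08710726195354573 [ 0.3977 -0.059   0.7928] [ 0.0717 -0.1585 -0.0189]
yaw x 145.80388774463034 z [-0.001  -0.0002 -1.    ]
tray_handle [0.4104 0.37   0.0342] 0.91 tool delta/25mm [5.8896 4.3613 2.9439]
tray_handle [0.47   0.196  0.0325] 0.72 tool delta/25mm [ 0.0083 -0.0534  3.0104]
tray_seat [ 0.5683  0.4148 -0.0003] 0.66 tool delta/25mm [1.6703 9.3945 4.3175]
tray_seat [0.5213 0.1608 0.0002] 0.59 tool delta/25mm [-2.4813 -0.0646  4.3017]
tray_seat [0.2826 0.1695 0.    ] 0.57 tool delta/25mm [ 5.6105 -5.1423  4.3182]
ball_center [0.5256 0.1621 0.0208] 0.74 tool delta/25mm [-2.5956  0.0753  3.4802]
```

View pics/w16.png

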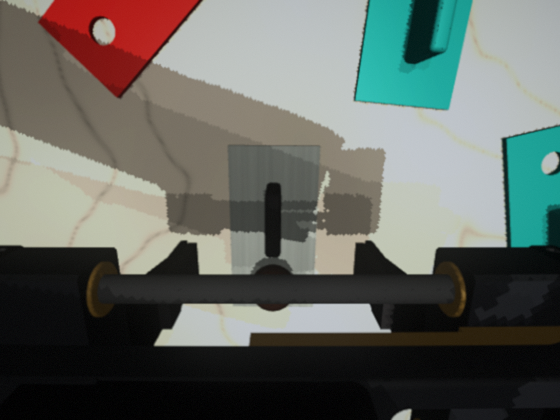

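Request:
move_arm(deltas=[[1, 0, 0, 0.7, 0], [1, 0, 0, 0.8, 0], [1, 0, 0, 0.8, 0], [1, 0, 0, 0.7, 0], [1, 0, 0, 0.5, 0], [1, 0, 0, 0.25, 0], [1, 0, 0, 0, 0], [1, 0, 0, 0, 0]])

```text
time: 18.57
ee_pos: [0.4716, 0.1973, 0.0145]
eef_rot: [0.294, 0.956, 0.0, 0.0]
ft_force: [0.1, -0.5, 0.9]
width: 0.0871
```

Request:
move_arm(deltas=[[0.3, 0, 0, 0, 0], [-0.2, 0, 0, 0, 0], [-0.4, 0, 0, 0, 0], [-0.5, 0, 0, 0, 0], [-0.6, 0, 0, 0, 0], [-0.65, 0, 0, 0, 0], [-0.7, 0, 0, 0, 0], [-0.75, 0, 0, 0, 0], [-0.8, 0, 0, 0, 0], [-1, 0, 0, 0, 0], [-1, 0, 0, 0, 0], [-1, 0, 0, 0, 0]], squeeze=10)

```text
time: 19.57
ee_pos: [0.4711, 0.197, 0.0138]
eef_rot: [0.294, 0.956, -0.0, -0.0]
ft_force: [0.0, -1.0, 0.2]
width: 0.0148
```

```bash
python3 w.py w17.png
```

```text
19.5667 [0.4711 0.197  0.0138] [ 0.0798  0.3888 -0.6454  1.9408  0.2941  0.9062  0.2604] 0.014752652153465835 [ 0.0472 -1.0322  0.191 ] [-0.2542  0.1291  0.0251]
yaw x 145.80176849166176 z [-0.0001 -0.0003 -1.    ]
```

View pics/w17.png

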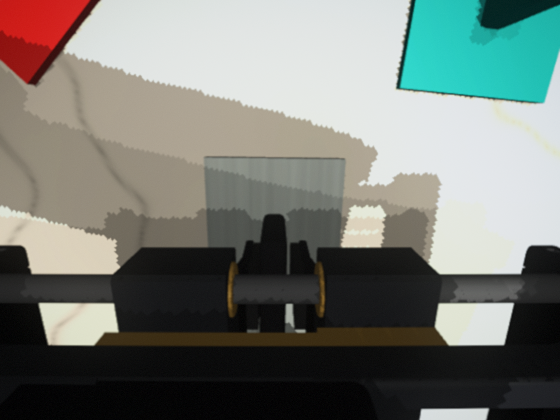

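Request:
move_arm(deltas=[[-1, 0, 0, 0, 0], [-1, 0, 0, 0, 0], [-1, 0, 0, 0, 0], [-1, 0, 0, 0, 0]], squeeze=25)

```text
time: 19.95
ee_pos: [0.471, 0.1969, 0.0137]
eef_rot: [0.294, 0.956, -0.0, -0.0]
ft_force: [-0.2, -1.9, 0.3]
width: 0.0119
```

Request:
move_arm(deltas=[[-1, 0, 0, 0, 0], [-1, 0, 0, 0, 0], [-1, 0, 0, -0.05, 0], [-1, 0, 0, -0.1, 0], [-1, 0, 0, -0.15, 0], [-1, 0, 0, -0.15, 0], [-1, 0, 0, -0.1, 0], [-1, 0, 0, -0.05, 0], [-1, 0, 0, 0, 0]], squeeze=50)

```text
time: 20.7
ee_pos: [0.4714, 0.1972, 0.0292]
eef_rot: [0.294, 0.956, 0.0, 0.0]
ft_force: [0.6, -0.7, -2.8]
width: 0.0117
```

```bash
python3 w.py w18.png; python3 -c "
from h import *
snap('scene','s18.png');im=cv2.imread('pics/s18.png')[180:300,280:440];cv2.imwrite('pics/s18c.png',cv2.resize(im,None,fx=4,fy=4,interpolation=2))"
```

```text
20.7 [0.4714 0.1972 0.0292] [ 0.0903  0.3644 -0.6555  1.9315  0.274   0.934   0.2757] 0.01166410345843975 [ 0.5838 -0.6754 -2.7519] [ 0.0657 -0.1728  0.0092]
yaw x 145.8004732814622 z [ 0.0007  0.0001 -1.    ]
```

View pics/s18c.png

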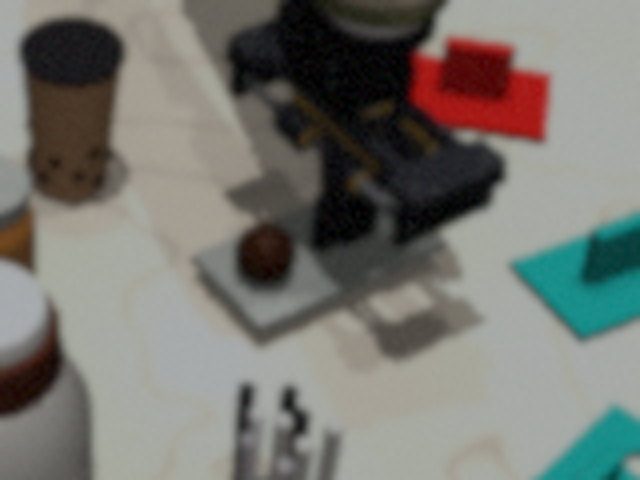

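Lifted with the sphere at crop px (266,253) in its seat, level. Now I'll raise it to transport height.

Request:
move_arm(deltas=[[-1, 0, 0, -0.15, 0], [-1, 0, 0, -0.3, 0], [-1, 0, 0, -0.5, 0], [-1, 0, 0, -0.7, 0], [-1, 0, 0, -0.8, 0], [-1, 0, 0, -0.8, 0], [-1, 0, 0, -0.8, 0], [-1, 0, 0, -0.8, 0], [-1, 0, 0, -0.6, 0], [-1, 0, 0, -0.4, 0], [-1, 0, 0, -0.25, 0], [-1, 0, 0, -0.1, 0]])

```text
time: 21.8
ee_pos: [0.4714, 0.1972, 0.1849]
eef_rot: [0.294, 0.956, 0.0, 0.001]
ft_force: [0.2, -0.8, -2.3]
width: 0.0116
```

```bash
python3 t.py; python3 -c "
from h import *
snap('scene','s19.png');im=cv2.imread('pics/s19.png')[130:300,260:440];cv2.imwrite('pics/s19c.png',cv2.resize(im,None,fx=3.3,fy=3.3,interpolation=2))"
```

```text
21.8 [0.4714 0.1972 0.1849] yaw 145.8055861955997 w 0.01163805617676265 F [ 0.2174 -0.7924 -2.3166] T [ 0.0391 -0.1085 -0.0373] jt7 [  0.0878 -43.2374  -4.0251 -38.9189  -0.0421   0.1969   0.0431] [ 0.1621  0.1672 -0.7049  1.7803  0.115   1.2343  0.4001]
```

View pics/s19c.png

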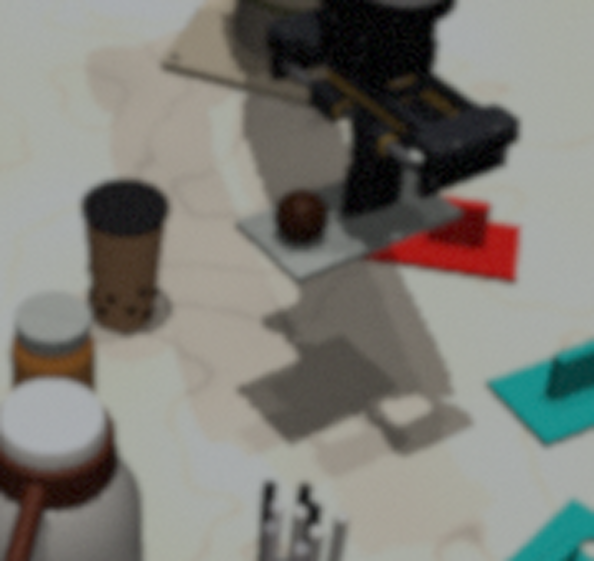

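Request:
move_arm(deltas=[[-1, -0.09, -0.1, 0, 0], [-1, -0.18, -0.2, 0, 0], [-1, -0.27, -0.3, 0, 0], [-1, -0.36, -0.4, 0, 0], [-1, -0.46, -0.5, 0, 0], [-1, -0.46, -0.5, 0, 0], [-1, -0.46, -0.5, 0, 0], [-1, -0.46, -0.5, 0, 0], [-1, -0.46, -0.5, 0, 0], [-1, -0.46, -0.5, 0, 0], [-1, -0.46, -0.5, 0, 0], [-1, -0.46, -0.5, 0, 0]])

```text
time: 22.85
ee_pos: [0.4952, 0.0272, 0.1832]
eef_rot: [0.294, 0.956, -0.0, -0.0]
ft_force: [0.8, 0.5, -2.8]
width: 0.0117
```

Request:
move_arm(deltas=[[-1, -0.46, -0.5, 0, 0], [-1, -0.46, -0.5, 0, 0], [-1, -0.46, -0.5, 0, 0], [-1, -0.46, -0.5, 0, 0], [-1, -0.46, -0.5, 0, 0], [-1, -0.46, -0.5, 0, 0], [-1, -0.46, -0.5, 0, 0], [-1, -0.46, -0.5, 0, 0], [-1, -0.36, -0.4, 0, 0], [-1, -0.27, -0.3, 0, 0], [-1, -0.18, -0.2, 0, 0], [-1, -0.09, -0.1, 0, 0]])

```text
time: 23.85
ee_pos: [0.5199, -0.1394, 0.1835]
eef_rot: [0.294, 0.956, -0.0, -0.0]
ft_force: [-0.3, -0.2, -2.9]
width: 0.0114
```

```bash
python3 t.py; python3 -c "
from h import *
snap('scene','s20.png');im=cv2.imread('pics/s20.png')[100:280,130:340];cv2.imwrite('pics/s20c.png',cv2.resize(im,None,fx=3.3,fy=3.3,interpolation=2))"
```

```text
23.85 [ 0.5199 -0.1394  0.1835] yaw 145.74916943265302 w 0.011359578026945302 F [-0.3035 -0.2042 -2.9009] T [ 0.0563 -0.1246 -0.0638] jt7 [  0.0515 -50.3595  -2.7497 -38.7633   0.0422   0.0276   0.0454] [ 0.564   0.1984 -0.434   1.7256  0.0878  1.2372  1.0816]
```

View pics/s20c.png

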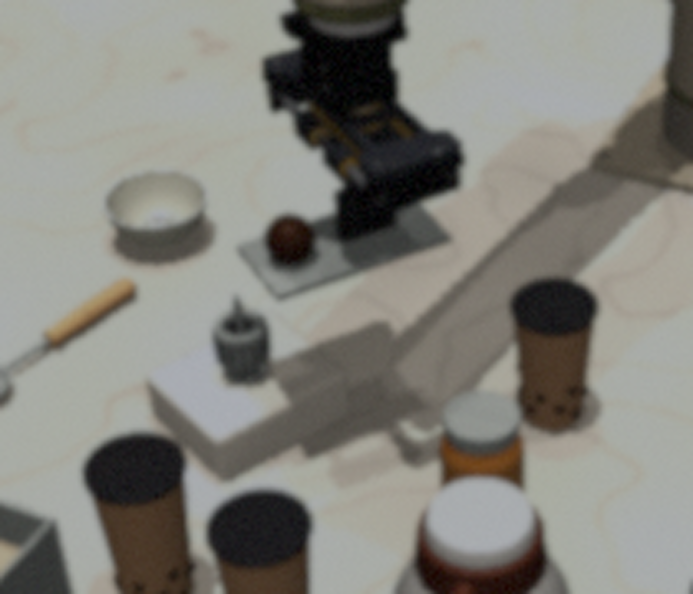

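```bash
python3 -c "
from h import *
s=r.read_state()
print('ball',pix('scene',217.9,172.4,.1928),'tip',pix('scene',202.1,190.3,.13))
print([ (toW('scene',d['position']).round(4),d['confidence']) for d in r.tip_of('scene','bit_tip')+r.tip_of('scene','tray_seat')+r.tip_of('scene','ball_center')])
snap('top','t20.png');im=cv2.imread('pics/t20.png')[160:300,240:400];cv2.imwrite('pics/t20c.png',cv2.resize(im,None,fx=4,fy=4,interpolation=2))
print('ballexp',s['ee_pos'][:2]+.065*np.array([.827,-.562]))
"
```

```text
ball [ 0.57340338 -0.17493685  0.1928    ] tip [ 0.58606544 -0.2208032   0.13      ]
[(array([ 0.5817, -0.2258,  0.1305]), 0.59), (array([ 0.5724, -0.175 ,  0.1707]), 0.9), (array([0.3637, 0.4078, 0.0006]), 0.73), (array([ 0.2805,  0.171 , -0.002 ]), 0.72), (array([ 0.5634,  0.4161, -0.    ]), 0.62), (array([ 0.5746, -0.1799,  0.1912]), 0.66)]
ballexp [ 0.57370545 -0.17593126]
```

View pics/t20c.png

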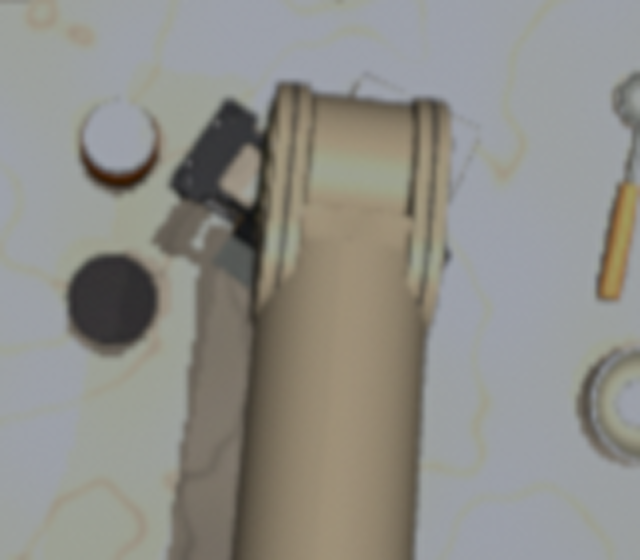

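Request:
move_arm(deltas=[[-1, -0.09, -0.1, 0, 0], [-1, -0.18, -0.2, 0, 0], [-1, -0.23, -0.25, 0, 0], [-1, -0.28, -0.3, 0, 0], [-1, -0.23, -0.25, 0, 0], [-1, -0.18, -0.2, 0, 0], [-1, -0.14, -0.15, 0, 0], [-1, -0.06, -0.06, 0, 0], [-1, 0, 0, 0, 0], [-1, 0, 0, 0, 0], [-1, 0, 0, 0, 0]])

```text
time: 25.02
ee_pos: [0.5276, -0.1886, 0.1838]
eef_rot: [0.294, 0.956, 0.0, 0.0]
ft_force: [0.3, 0.5, -2.4]
width: 0.0116
```

```bash
python3 t.py; python3 -c "
from h import *
s=r.read_state()
snap('scene','s21.png');im=cv2.imread('pics/s21.png')[130:250,150:280];cv2.imwrite('pics/s21c.png',cv2.resize(im,None,fx=5,fy=5,interpolation=2))
for l in ['bit_tip','sleeve_grip','tray_seat','ball_center','tray_handle']:print(l,[ (toW('scene',d['position']).round(4),round(d['confidence'],2)) for d in r.tip_of('scene',l) if toW('scene',d['position'])[1]<-.1])
print('seatexp',s['ee_pos'][:2]+.065*np.array([.827,-.562]))
"
```

```text
25.0167 [ 0.5276 -0.1886  0.1838] yaw 145.8440906951149 w 0.011552479413744043 F [ 0.313   0.5363 -2.4052] T [ 0.0564 -0.0383  0.0644] jt7 [  0.304  -53.9205  -2.9917 -38.9251   0.0666   0.041    0.0023] [ 0.6077  0.2429 -0.4007  1.6713  0.099   1.2474  1.1608]
bit_tip [(array([ 0.5828, -0.2301,  0.1297]), 0.37)]
sleeve_grip [(array([ 0.5804, -0.2253,  0.0899]), 0.62)]
tray_seat [(array([ 0.5817, -0.2277,  0.1706]), 0.7), (array([ 0.5829, -0.2254,  0.1955]), 0.63)]
ball_center [(array([ 0.5808, -0.2247,  0.19  ]), 0.62)]
tray_handle [(array([ 0.5268, -0.189 ,  0.1998]), 0.89), (array([ 0.3963, -0.4399,  0.0016]), 0.25)]
seatexp [ 0.58140388 -0.22513582]
```

View pics/s21c.png

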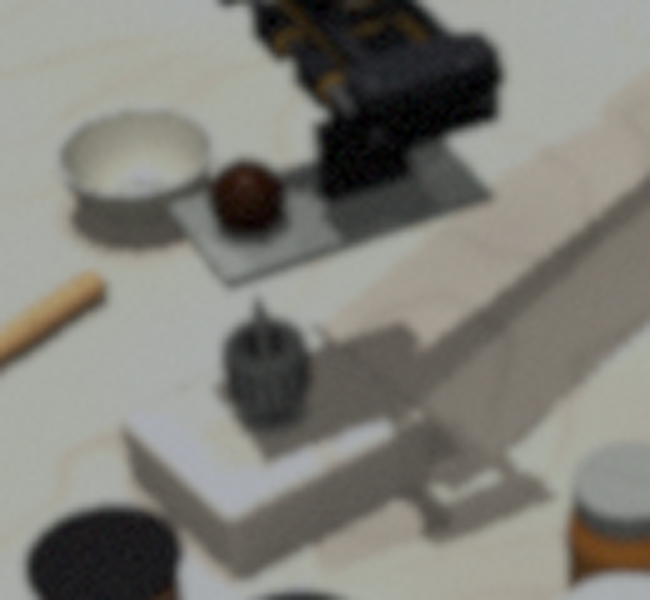

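```bash
python3 -c "
from h import *
i=r.camera_info('scene');K=i['K']
def pr(X):
    c=np.array(i['R'])@X+np.array(i['t']);p=c[:2]/c[2];p=p*(1+i['k1']*p@p);return K[0,0]*p[0]+K[0,2],K[1,1]*p[1]+K[1,2]
for z in(.066,.1,.13,.1698,.193):
    p=pr(np.array([.581,-.2262,z]));print(z,p,((p[0]-150)*5,(p[1]-130)*5))
im=cv2.imread('pics/scene0.png')[130:250,150:280];cv2.imwrite('pics/s0c.png',cv2.resize(im,None,fx=5,fy=5,interpolation=2))
"
```

```text
0.066 (np.float64(203.76728038687162), np.float64(207.5493783142931)) (np.float64(268.8364019343581), np.float64(387.74689157146554))
0.1 (np.float64(202.50361253380174), np.float64(197.67545064707758)) (np.float64(262.5180626690087), np.float64(338.3772532353879))
0.13 (np.float64(201.3519956924605), np.float64(188.69943766443055)) (np.float64(256.75997846230246), np.float64(293.49718832215274))
0.1698 (np.float64(199.76812595810736), np.float64(176.38887218405668)) (np.float64(248.8406297905368), np.float64(231.9443609202834))
0.193 (np.float64(198.81381143311677), np.float64(168.99064064359786)) (np.float64(244.06905716558384), np.float64(194.95320321798928))
```

View pics/s0c.png

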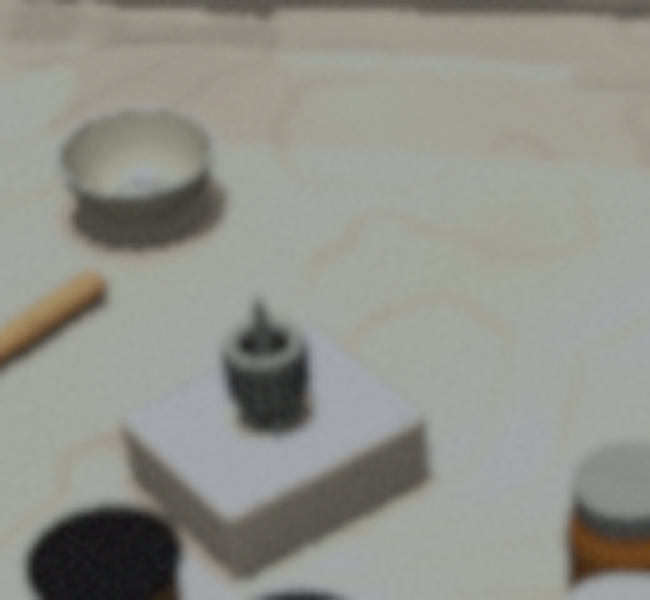

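```bash
python3 -c "
from h import *
s=r.read_state();print(s['time'],np.abs(s['joint_vel']).max(),s['ee_pos'],s['ft_force'],s['width'])
print(r.close_job())"
```

```text
25.3167 0.0032829585126955773 [ 0.52758468 -0.18899421  0.18382879] [-0.02761362 -1.33251907 -3.25388975] 0.01136426539301834
the job is handed in; nothing more can be done
None
```

I turned the chuck sleeve clockwise until it met firm resistance, lifted the black-finned tray, and handed the job in at about 25 s while holding it over the bit. No verdict was reported, and I could not confirm directly that the jaws press on the bit.

**Sleeve:**
- Both times I turned it, the turning torque rose to about 1.5–1.7 N m, and the pads slipped on the sleeve.
- After the first release it had sprung back about 4°. I re-gripped, turned it to the firm point again and eased the torque to 0.19 N m before opening.
- I estimate the sleeve at or above 1.2 rad. I can't tell whether the firm point was the jaws on the bit or the hard stop at 1.4 rad.
- A wrist picture afterwards showed the jaws closed round an upright bit. I did not check for spring-back after the second release.

**Tray:**
- **Position:** the seat should be at about (0.581, -0.225) m. The bit's axis is at about (0.581, -0.226) m, so they agree to about 1 mm. The networks' own estimates of the two differ by about 2–3 mm, within their stated error.
- **Height:** the underside works out to about 0.170 m, 40 mm above the tip.
- **Level and sphere:** the gripper was level and the arm at rest. The scene picture showed the sphere in its seat, with nothing touching the tray except the fingers.
- **Bystanders:** I saw none moved in the pictures, but I did not measure them again.

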